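Run three amplifier knobs through the spring-gate hopper

ROBOT

A 6-joint arm with a two-finger parallel gripper is mounted at the origin on the work surface. World frame = base frame: x ahead of the robot, y to its left, z up, the work surface at z = 0. Lengths are in m, angles in rad, forces in N, time in s.
With the tool pointing down it reaches from about 0.25 to 0.775 m from the base axis. Payload 4 kg.
Tool frame: the origin (TCP) lies on the centre line of the jaws, within the pads' length; the fingertips stand robot.tips_ahead ahead of it and the grasp point (between the pads) lies 8 mm behind it (robot.tips_ahead is the distance from the TCP to the fingertips, in m); z points along the fingers, y is the line along which they close (so a half turn about z gives the same grasp; the last joint's range is limited). The gripper opens to 94 mm and grips with 3 to 60 N. Pads are 16 mm wide; open, the fingers measure 119 mm over their backs; the gripper's body (75 mm by 177 mm) begins 78 mm behind the grasp point.
Start: joints at [-1.218, 0.087, 1.371, -0, 1.684, -0.103], TCP at [0.242, -0.494, 0.217] pointing down, gripper open.
Joint ranges: [-3.1, 3.1], [-0.76, 2.03], [0.27, 2.55], [-1.08, 4.22], [0.17, 2.65], [-2.57, 2.57]. Speed limits (rad/s): [2.79, 2.79, 3.14, 3.14, 3.14, 3.14].

INTERFACE

Orientations are given as [roll, pitch, yaw] about the fixed x, y, z axes, in that order (R = Rz(yaw) Ry(pitch) Rx(roll)).
In Python, from bench import robot, snapshot, close_job, spotter gives the robot as it stands. The module is installed in compiled form; this text tells all that it offers.
- The arm moves only by the tool servo_tool, never from a script. Its argument "commands" is one flat list of numbers, 7 for each row, row after row: the shift along the tool's x, y, z in m, then the turn, a rotation vector about the tool's x, y, z in degrees, then the finger opening in m, from 0 to 0.094. In form: [x, y, z, ax, ay, az, grip, x, y, z, ax, ay, az, grip, ...]. A call has 1 to 10 rows; each row is the pose to reach, as a shift and turn from the pose commanded when the call began, along the tool's axes at that moment; what a row does not reach only later rows make up. A row lasts 1/8 s, in which the tool goes at most 62.5 mm and 10.7 degrees, less where a joint would pass 70% of its speed; a pose out of reach is approached as far as the arm can. A call with a gripper value outside its range is refused whole. The fingers move at their own pace and stop on an object; the grip force is fixed at half the most. Time passes only in rows, so rows that repeat a pose let the fingers close. It gives the time, the measured TCP pose, the force, the opening and the grip force at its end, in the units of the state.
- robot.get_obs(): the state, without advancing time (a new reading comes with each control period).
- snapshot(name): name is "side" or "top"; returns a dict with "img" (420x560x3 uint8, blue, green, red), "camera_matrix" (3x3 intrinsics, pixels), "k1" (the pictures are not rectified: a ray, as slopes to the right and down, at radius r is drawn at 1 + k1 r^2 times it, then the intrinsics apply), "extrinsics" (4x4, takes a point from camera to world coordinates). Camera axes: x right, y down, z forward; pixel columns grow to the right and rows downward; lengths in m; the calibration is good to about 2 mm. A picture is of the moment at which its call begins. There is no depth.
- close_job(): hands the job in; it is judged then, once.
Trained networks look in a picture, given as the dict that the camera call returned (one of the last four; its "shot" number tells which), for a name from the list of things; names that differ only in an ending like _2 or _b are one class to them, and where a whole thing is asked for, a point or a joint stands for the part that bears it (a point fixed in the world has none). Each returns a list of dicts, best first, with "conf" (0 to 1); they miss things now and then, are a little off and sometimes report something else, mostly with a low value. They report only what shows in the picture. A call takes as long as a camera call. They do not tell look-alikes from the thing itself.
- spotter.trace(name, picture): "region" (420x560 bool, what is visible of it) and "box" ([left, top, width, height] in pixels, round what is visible of it).
The state is a dict: "time": time; "joint_positions": joint angles; "qvel": joint speeds; "joint_torque": joint torques, N m; "tool_pos": TCP position; "ee_rot": TCP orientation; "wrist_force": force on the tool from outside, world axes, zero at the start; "wrist_torque": the same for the moment, N m; "width": finger opening in m; "finger_force": force on a finger pad.
Only numpy, scipy, OpenCV 4.12 (cv2) and the standard library are available. Lean on these libraries where they do the work, as an engineer would, in place of code of your own. Each camera call takes 0.05 s, during which the arm holds its last target. There are 200 camera calls.

TASK

Pick up the scoop by its black grip, tip all three knobs in it into the funnel of the hopper without fingering the knobs, and set the scoop back down flat on the bench. Then pull the hopper's spring gate out by its post until its pointer lines up with the upright blade of the index clip on the rail, so that the knobs drop into the catch box, and finish while still holding the gate there: do not let go, it springs shut. Leave the other things on the bench where they are.

Things in the scene. Friction and masses are not known exactly. Their poses are not given: they have to be found in the camera images.
- scoop: Aluminium scoop with a black grip, loose, about 140 g, holding the three knobs at the start. Origin: centre of the pan's underside, z up. Pan 80 mm along x by 64 mm along y, floor 3 mm thick, walls 26 mm high and 3 mm thick at the back (+x) and both sides; the front (-x) is open and starts roughly facing the robot. The knobs slide, not roll: tip it by about 55 degrees or more to empty it.
- scoop_grip (a point): Where to pinch the scoop's grip, an upright black plate behind the pan's back wall: 56 mm behind the scoop's origin (+x), 62 mm up. The plate is 12 mm thick along y, from x = 37 to 73 mm, top at z = 81 mm, sides flat and free from z = 26 mm up, so it can be pinched across y with the tool pitched either way. Axes as the scoop.
- scoop_edge (a point): Middle of the open front edge of the scoop's floor, underside, 40 mm in front of its origin (-x); no lip. This edge goes down when tipping. Axes as the scoop.
- knob0: Aluminium control knob, 18 mm across, 15 mm high, 12 g, standing in the scoop at the start; origin at the centre of its underside
- knob1: Aluminium control knob, 18 mm across, 15 mm high, 12 g, standing in the scoop at the start; origin at the centre of its underside
- knob2: Aluminium control knob, 18 mm across, 15 mm high, 12 g, standing in the scoop at the start; origin at the centre of its underside
- hopper: Gate hopper, a fixed steel and aluminium fixture with a round funnel over a sliding gate over a catch box. Origin: centre of its underside, under the funnel's axis; its front (-x) roughly faces the robot. Base plate from x = -205 to 85 mm, 150 mm wide. Two rails along x at y = +-39 mm, tops at z = 98 mm, reach forward to x = -200 mm.
- catch_box (a point): Centre of the inner floor, 10 mm up, of the open catch box under the gate: 150 mm along x, 130 mm along y, top edge 51 mm up
- funnel_mouth (a point): Centre of the round funnel's mouth, level with its rim, 175 mm above the bench; 124 mm across outside, 118 mm inside, narrowing down to z = 119 mm, then a throat 56 mm across whose floor is the gate at z = 92 mm. Axes as the hopper.
- gate (a joint): Travel of the sliding gate towards the hopper's -x, in m: 0 shut, 0.09 the end stop. A spring pulls it shut: about 4.5 N at 0, rising by 0.5 N per 10 mm (about 8 N at the mark). Opened to the mark, the knobs fall through.
- gate_grip (a point): Where to pinch the gate's black square post, 14 x 14 mm, upright, from z = 92 to 148 mm; this point is on its axis at z = 132 mm, 102 mm in front of the funnel's axis when shut, and travels with the gate; axes as the hopper. Keep the fingertips above z = 108 mm, clear of pointer and clip.
- gate_pointer (a point): Tip of the gate's pointer, a thin steel bar that reaches out from the post over the +y rail; 46 mm to the post's +y, z = 100 mm; moves with the gate
- mark: Index clip on the outside of the hopper's +y rail, fixed for the run, with an upright white blade 3 mm thick, 20 mm wide across the slide, top at z = 115 mm. Origin on the blade's centre plane, z = 84 mm; axes as the hopper. The gate is at the mark when the pointer and this origin have the same position along the hopper's x; that needs a travel of 58 to 74 mm.
- tape: Black roll of tape lying flat, 84 mm across, 20 mm high; to be left alone. Origin: its underside or lying centre
- screwdriver: Blue-handled screwdriver lying on the bench; to be left alone. Origin: its underside or lying centre
- flux: Small clear bottle, 36 mm across, 75 mm high; to be left alone. Origin: its underside or lying centre
- capacitor: Black can capacitor standing, 30 mm across, 45 mm high; to be left alone. Origin: its underside or lying centre
- board: Small green circuit board 75 x 50 mm with parts on it, 21 mm high; to be left alone. Origin: its underside or lying centre
- carton: Cardboard carton 90 x 110 x 70 mm; to be left alone. Origin: its underside or lying centre
- wrench: Steel wrench lying on the bench; to be left alone. Origin: its underside or lying centre
Not all that is in view belongs to the job. Several things look just like the scoop: the one meant starts farthest to the robot's right.

How it is judged:
By the outcome, as a careful person would: the job done as asked, in the order asked, and still so for the second after the job is handed in, while the arm keeps its last pose, push and grip.
It also fails if it takes over 67 s, if anything falls off the work surface, if the arm or the gripper's body presses on something with over 40 N, if the wrist force passes 120 N, or if a joint passes its speed limit or range.

## Working session

There is one attempt and no reset: what is moved stays moved. The work goes in short steps, Python scripts to look and compute and a tool call to move; the robot and the scene stay as the last step left them, time stands still between calls to the robot, and variables do not carry over. Pictures are saved under pics/ and viewed, at most 10 in all, crops included, and the job is handed in when it is done.

Besides the shell and the picture viewer there is one more tool, called as name(argument=value, ...), one argument or row to a line, values as JSON. servo_tool: Moves the arm, as the interface text tells. Its arguments: {"type":"object","properties":{"commands":{"type":"array","items":{"type":"number"}}},"required":["commands"]}

```bash
mkdir -p pics; cat > h.py <<'E'
import numpy as np, cv2
from scipy.spatial.transform import Rotation as R
from bench import robot, snapshot, close_job, spotter
def undist(s,uv):
    K=s["camera_matrix"];uv=np.atleast_2d(uv).astype(float)
    d=np.array([s["k1"],0,0,0,0.])
    return cv2.undistortPointsIter(uv.reshape(-1,1,2),K,d,None,None,(3,50,1e-10)).reshape(-1,2)
def onplane(s,uv,z):
    n=undist(s,uv);T=s["extrinsics"]
    r=np.c_[n,np.ones(len(n))]@T[:3,:3].T
    return T[:3,3]+r*((z-T[2,3])/r[:,2])[:,None]
def proj(s,P):
    T=np.linalg.inv(s["extrinsics"]);P=np.atleast_2d(P).astype(float)
    c=P@T[:3,:3].T+T[:3,3]
    n=c[:,:2]/c[:,2:];r2=(n**2).sum(1,keepdims=True);n=n*(1+s["k1"]*r2)
    K=s["camera_matrix"];return n@K[:2,:2].T+K[:2,2]
E
python3 - <<'E'
from h import *
import pickle
o=robot.get_obs();print({k:np.round(v,3) for k,v in o.items()},robot.tips_ahead)
for n in("top","side"):
    s=snapshot(n);cv2.imwrite(f"pics/{n}0.png",s["img"]);pickle.dump(s,open(f"{n}0.pkl","wb"))
    print(n,s["camera_matrix"].round(1).tolist(),s["k1"],s["extrinsics"].round(3).tolist())
    for name in("scoop","scoop_grip","knob0","hopper","gate","gate_grip","gate_pointer","mark"):
        try:
            for d in spotter.trace(name,s)[:5]:
                m=d["region"];c=np.argwhere(m).mean(0)[::-1]
                print(name,round(d["conf"],2),d["box"],c.round(1),m.sum())
        except Exception as e: print(name,e)
E
```

```text
{'time': np.float64(0.0), 'joint_positions': array([-1.218,  0.088,  1.372, -0.   ,  1.684, -0.103]), 'qvel': array([-0.   , -0.001, -0.001,  0.001, -0.   ,  0.001]), 'joint_torque': array([ 0.0000e+00, -3.4018e+01, -3.0242e+01,  7.2000e-02,  3.3000e-02,
       -0.0000e+00]), 'tool_pos': array([ 0.242, -0.493,  0.215]), 'ee_rot': array([-3.139, -0.   ,  0.456]), 'wrist_force': array([-0.822, -0.808,  0.432]), 'wrist_torque': array([ 0.003, -0.065, -0.064]), 'finger_force': np.float64(0.0), 'width': np.float64(0.094)} 0.011
top [[510.1, 0.0, 273.5], [0.0, 510.1, 211.9], [0.0, 0.0, 1.0]] -0.14215879516482652 [[0.013, -0.994, 0.106, 0.334], [-1.0, -0.013, 0.002, 0.01], [-0.0, -0.106, -0.994, 1.664], [0.0, 0.0, 0.0, 1.0]]
scoop 0.89 [158.4, 296.0, 34.5, 24.6] [171.9 306. ] 524
scoop 0.87 [146.6, 136.0, 23.1, 32.2] [157.  148.9] 512
scoop 0.62 [175.2, 241.2, 23.1, 33.5] [184.9 257. ] 564
scoop 0.56 [209.3, 180.4, 20.6, 33.5] [217.5 200.4] 598
scoop 0.42 [311.0, 146.5, 52.7, 93.2] [336.5 192.6] 4144
scoop_grip 0.93 [206.7, 174.0, 24.5, 43.3] [217.4 199.8] 610
scoop_grip 0.89 [142.2, 131.7,
[... 943 characters left out ...]
282.6, 305.7, 43.8, 28.1] [301.8 318.4] 1042
scoop_grip 0.94 [345.0, 311.0, 29.6, 59.2] [357.  345.6] 1034
scoop_grip 0.91 [143.3, 311.5, 43.3, 32.3] [162.6 326.3] 1058
scoop_grip 0.87 [277.7, 303.8, 48.9, 28.3] [301.5 318.8] 1023
scoop_grip 0.72 [225.7, 254.2, 35.7, 35.6] [243.6 273.7] 814
scoop_grip 0.15 [247.7, 124.9, 27.2, 23.4] [260.1 132.9] 282
knob0 0.25 [225.0, 133.2, 87.6, 73.7] [265.2 175.1] 4089
hopper 0.75 [223.8, 133.0, 89.8, 72.7] [265.7 175.3] 4087
gate 0.63 [258.5, 158.9, 29.7, 18.9] [273.2 167.4] 325
gate_grip 0.54 [254.6, 152.6, 34.5, 24.0] [273.6 167.3] 361
gate_pointer 0.76 [254.8, 156.5, 33.2, 20.5] [273.8 167.2] 364
mark 0.28 [195.1, 330.8, 62.9, 39.3] [225.5 347.2] 569
```

View pics/top0.png

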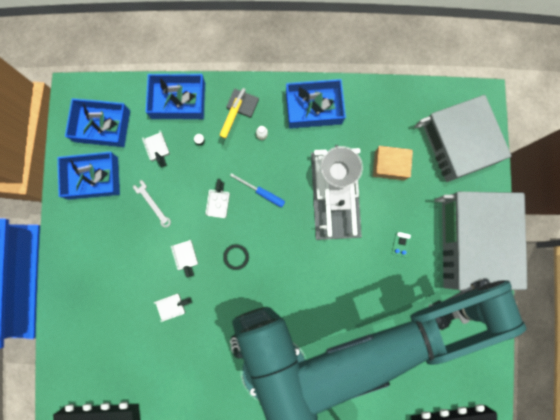

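View pics/side0.png

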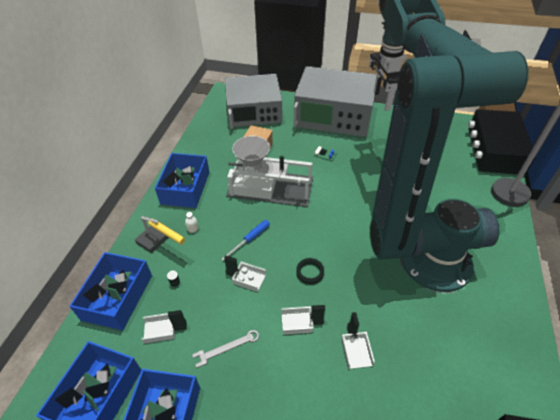

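The top view shows four scoops. The one farthest right (-y) is at about (217,200), its grip at (220,185) pointing away from the robot and knobs inside. The hopper funnel is at (340,168) and its gate post at (341,202). Next I zoom in for landmarks.

```bash
python3 - <<'E'
from h import *
import pickle
t=pickle.load(open("top0.pkl","rb"))["img"];s=pickle.load(open("side0.pkl","rb"))["img"]
def crop(im,x,y,w,h,W,H):
    return cv2.resize(im[y:y+h,x:x+w],(W,H),interpolation=cv2.INTER_CUBIC)
# top hopper 300..370 x140..245 scale 5.6 ; 
a=crop(t,300,140,70,105,400,600)      # scale 5.714
b=crop(s,220,130,100,75,400,300)      # scale 4
c=np.hstack([crop(t,195,170,50,75,200,300),crop(s,215,245,60,90,200,300)]) # scale 4, 3.333
cv2.imwrite("pics/m1.png",np.hstack([a,np.vstack([b,c])]))
E
```

```text
(no output)
```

View pics/m1.png

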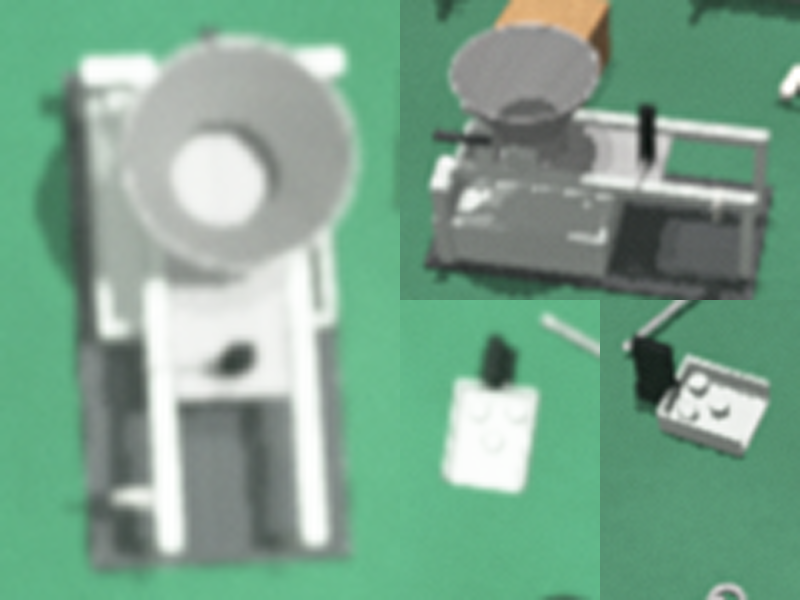

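The zooms show the rails, post, and blade (white at about (132,497) in the left crop, i.e. pixel (323,227)), plus the scoop outline with three knobs. I'll fit poses from these landmarks in both views and overlay them.

```bash
cat > fit.py <<'E'
from h import *
import pickle
from scipy.optimize import least_squares
T=pickle.load(open("top0.pkl","rb"));S=pickle.load(open("side0.pkl","rb"))
A=lambda x,y:(x/5.714+300,y/5.714+140)
B=lambda x,y:((x-400)/4+220,y/4+130)
C=lambda x,y:((x-400)/4+195,(y-300)/4+170)
D=lambda x,y:((x-600)/3.333+215,(y-300)/3.333+245)
hop=[(T,A(171,551),(-.2,.039,.098)),(T,A(315,545),(-.2,-.039,.098)),(T,A(240,153),(0,0,.175)),
 (T,A(92,568),(-.205,.075,.004)),(T,A(350,553),(-.205,-.075,.004)),
 (S,B(526,72),(0,0,.175)),(S,B(757,199),(-.2,.039,.098)),(S,B(768,135),(-.2,-.039,.098)),
 (S,B(648,108),(-.102,0,.148))]
sc=[(T,C(456,378),(.04,.032,.026)),(T,C(539,388),(.04,-.032,0)),(T,C(523,492),(-.04,-.032,0)),(T,C(443,482),(-.04,.032,.026)),
 (T,C(501,350),(.055,0,.081)),(S,D(651,341),(.055,0,.081)),(S,D(742,455),(-.04,.032,0)),(S,D(658,417),(.04,.032,.0)),(S,D(770,379),(-.04,-.032,.026)),(S,D(687,356),(.04,-.032,.026))]
def place(p,q):
    c,s=np.cos(p[2]),np.sin(p[2]);q=np.atleast_2d(q)
    return q@np.array([[c,-s,0],[s,c,0],[0,0,1]]).T+[p[0],p[1],0]
def fit(L,p0):
    f=lambda p:np.concatenate([proj(s,place(p,q))[0]-uv for s,uv,q in L])
    r=least_squares(f,p0,loss="soft_l1");return r.x,f(r.x).reshape(-1,2)
E
python3 - <<'E'
from fit import *
h,e=fit(hop,[.45,-.2,0]);print("hop",h.round(4),"\n",e.round(1).tolist())
g,e=fit(sc,[.37,.17,0]);print("scoop",g.round(4),"\n",e.round(1).tolist())
# mark: search x,y in hopper frame
m=least_squares(lambda q:np.r_[proj(T,place(h,[q[0],q[1],.115]))[0]-A(132,497)],[-.17,.06]).x
print("mark x,y(top only)",m.round(4), "side pred",proj(S,place(h,[m[0],m[1],.115])),B(717,208))
def draw(s,segs,p,col,im,k):
    for a,b in segs:
        P=(proj(s,place(p,[a,b]))+.5)*k-.5
        cv2.line(im,tuple(np.round(P[0]).astype(int)),tuple(np.round(P[1]).astype(int)),col,1)
hs=[((-.2,y,.098),(.05,y,.098)) for y in(.039,-.039)]+[((-.205,.075,0),(-.205,-.075,0)),((-.205,.075,0),(.085,.075,0)),((-.205,-.075,0),(.085,-.075,0)),((-.102,0,.092),(-.102,0,.148)),((-.102,.0,.1),(-.102,.046,.1)),((m[0],m[1]-.01,.115),(m[0],m[1]+.01,.115))]
th=np.linspace(0,6.28,40);c=[(.062*np.cos(t),.062*np.sin(t),.175) for t in th];hs+=list(zip(c[:-1],c[1:]))
b=[(.04,.032),(.04,-.032),(-.04,-.032),(-.04,.032),(.04,.032)]
ss=[((*b[i],z),(*b[i+1],z)) for i in range(4) for z in(0,.026)]+[((.037,0,.081),(.073,0,.081))]
k=5;out=[]
for s,r1,r2 in((T,(300,140,80,110),(190,165,60,110)),(S,(215,130,110,80),(215,245,50,80))):
    im=cv2.resize(s["img"],None,fx=k,fy=k,interpolation=cv2.INTER_CUBIC)
    draw(s,hs,h,(0,0,255),im,k);draw(s,ss,g,(255,0,0),im,k)
    out+=[im[y*k:(y+hh)*k,x*k:(x+w)*k] for x,y,w,hh in(r1,r2)]
W=np.hstack(out[:2]);V=np.hstack(out[2:]);
W=cv2.resize(W,None,fx=.9,fy=.9);
cv2.imwrite("pics/o1.png",W);cv2.imwrite("pics/o2.png",V)
E
```

```text
hop [ 0.6312 -0.1884  0.0639] 
 [[-0.0, -0.6], [-0.1, -0.9], [-0.5, -0.3], [-0.3, 0.2], [0.2, 0.4], [0.2, -0.6], [0.2, -0.3], [0.5, -0.0], [0.3, 0.0]]
scoop [ 0.5362  0.1935 -0.1315] 
 [[1.0, -0.3], [0.3, 1.2], [0.6, -0.9], [0.4, -2.0], [-1.7, 0.9], [-0.0, 0.1], [-0.1, 0.0], [0.4, 2.9], [-0.3, 0.6], [0.1, -0.6]]
mark x,y(top only) [-0.1729  0.06  ] side pred [[300.56700627 179.24978613]] (299.25, 182.0)
```

View pics/o1.png

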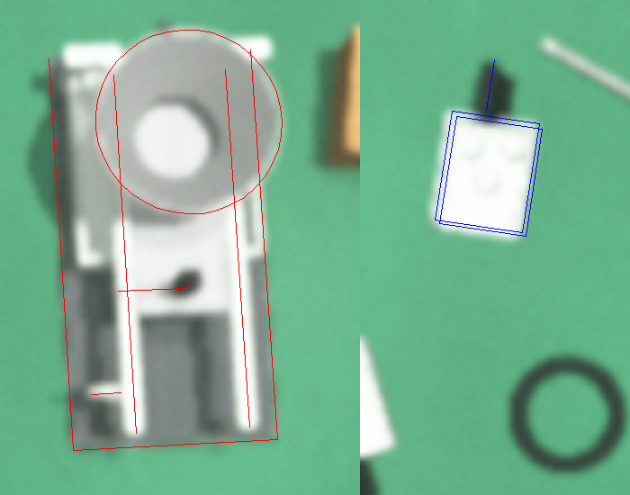

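View pics/o2.png

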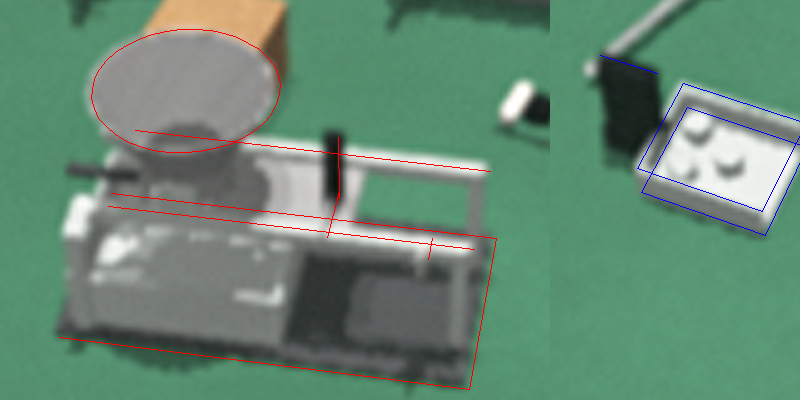

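Both fits overlay well. I'll refine the scoop fit, add a move helper and compute the approach.

```bash
cat >> h.py <<'E'
def rpy(a): return R.from_euler("xyz",a)
def rel(p0,r0,p1,r1):
    "shift (m) and turn (deg) in tool axes from pose 0 to 1"
    return r0.inv().apply(np.subtract(p1,p0)).round(4), np.degrees((r0.inv()*r1).as_rotvec()).round(2)
def down(yaw,pitch=0):
    "tool pointing down, x along yaw, fingers swung forward by pitch (rad)"
    return R.from_euler("z",yaw)*R.from_euler("y",-pitch)*R.from_euler("x",np.pi)
E
python3 - <<'E'
from fit import *
L=[(s,(uv[0]-.35,uv[1]-.35),q) for s,uv,q in sc if q!=(.04,.032,.0)]
g,e=fit(L,[.53,.19,-.13]);print("scoop",g.round(4),e.round(1).tolist())
L=[(s,(uv[0]-.35,uv[1]-.35),q) for s,uv,q in hop]
h,e=fit(L,[.63,-.19,.06]);print("hop",h.round(4),e.round(1).tolist())
G=place(g,[.055,0,.15])[0];print(G)
p0,r0=[.242,-.494,.217],rpy([np.pi,0,.456])
print(rel(p0,r0,G,down(g[2])))
E
```

```text
scoop [ 0.537   0.194  -0.1218] [[1.1, -0.1], [0.4, 1.2], [0.9, -0.9], [0.7, -1.8], [-1.6, 1.0], [-0.0, 0.7], [0.1, 0.4], [-0.3, 0.9], [0.0, -0.1]]
hop [ 0.6324 -0.1881  0.0622] [[0.1, -0.7], [0.1, -0.9], [-0.2, -0.4], [-0.1, 0.2], [0.4, 0.4], [0.2, -0.3], [0.2, 0.2], [0.5, 0.4], [0.3, 0.4]]
[0.59160624 0.18727921 0.15      ]
(array([ 0.6139, -0.4577,  0.067 ]), array([ 0. , -0. , 33.1]))
```

servo_tool(
  commands=[0.614,-0.458,0,0,0,33,0.05,0.614,-0.458,0,0,0,33,0.05,0.614,-0.458,0,0,0,33,0.05,0.614,-0.458,0,0,0,33,0.05,0.614,-0.458,0,0,0,33,0.05,0.614,-0.458,0,0,0,33,0.05,0.614,-0.458,0,0,0,33,0.05,0.614,-0.458,0,0,0,33,0.05,0.614,-0.458,0,0,0,33,0.05,0.614,-0.458,0,0,0,33,0.05],
)

```text
time: 2.15
tool_pos: [0.5238, 0.0553, 0.2168]
ee_rot: [3.141, -0.001, -0.12]
wrist_force: [0.2, -0.8, 0.1]
width: 0.0498
finger_force: 0.0
```

servo_tool(
  commands=[0.051,-0.139,0,0,0,0,0.05,0.051,-0.139,0,0,0,0,0.05,0.051,-0.139,0,0,0,0,0.05,0.051,-0.139,0.04,0,0,0,0.05,0.051,-0.139,0.09,0,0,0,0.05,0.051,-0.139,0.09,0,0,0,0.05],
)

```text
time: 2.9
tool_pos: [0.5869, 0.1846, 0.1209]
ee_rot: [3.138, 0.011, -0.12]
wrist_force: [-0.7, -0.5, 0.3]
width: 0.0501
finger_force: 0.0
```

```bash
python3 - <<'E'
from h import *
o=robot.get_obs();print(o["tool_pos"].round(4),o["ee_rot"].round(3),o["joint_positions"].round(3),o["time"])
out=[]
for n,x,y,w,h in(("top",190,160,60,60),("side",205,225,70,70)):
    s=snapshot(n);out.append(cv2.resize(s["img"][y:y+h,x:x+w],(400,400),interpolation=cv2.INTER_CUBIC))
cv2.imwrite("pics/g1.png",np.hstack(out))
E
```

```text
[0.5869 0.1846 0.1209] [ 3.138  0.011 -0.12 ] [ 0.213  0.275  1.343 -0.     1.535  1.903] 2.9
```

View pics/g1.png

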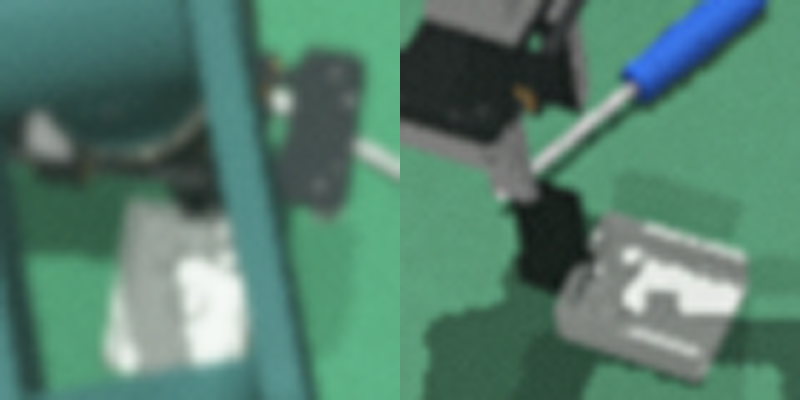

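The side view shows the near finger beside and above the grip plate, so the alignment is good. Next I descend and close.

servo_tool(
  commands=[0,0,0.04,0,0,0,0.05,0,0,0.072,0,0,0,0.05,0,0,0.072,0,0,0,0.05,0,0,0.072,0,0,0,0.0,0,0,0.072,0,0,0,0.0,0,0,0.072,0,0,0,0.0,0,0,0.072,0,0,0,0.0,0,0,0.072,0,0,0,0.0],
)

```text
time: 4.0
tool_pos: [0.5908, 0.1855, 0.0552]
ee_rot: [-3.141, -0.001, -0.12]
wrist_force: [0.4, 0.5, 2.6]
width: 0.0122
finger_force: 30.0
```

servo_tool(
  commands=[0,0,-0.005,0,0,0,0,0,0,-0.02,0,-2,0,0,0,0,-0.04,0,-4,0,0,0,0,-0.065,0,-6,0,0,0,0,-0.09,0,-6,0,0,0,0,-0.115,0,-6,0,0,0,0,-0.14,0,-6,0,0,0,0,-0.16,0,-6,0,0,0,0,-0.17,0,-6,0,0,0,0,-0.17,0,-6,0,0],
)

```text
time: 5.25
tool_pos: [0.5905, 0.1852, 0.2247]
ee_rot: [3.142, 0.104, -0.12]
wrist_force: [-0.0, -0.4, -2.1]
width: 0.0117
finger_force: 30.0
```

```bash
python3 - <<'E'
from h import *
o=robot.get_obs();print(o["tool_pos"].round(4),o["ee_rot"].round(3),o["joint_positions"].round(3),o["time"],o["wrist_force"].round(1),o["wrist_torque"].round(2))
s=snapshot("side");cv2.imwrite("pics/g2.png",cv2.resize(s["img"][180:330,150:350],(800,600),interpolation=cv2.INTER_CUBIC))
E
```

```text
[0.5905 0.1852 0.2247] [ 3.142  0.104 -0.12 ] [0.195 0.315 1.09  0.033 1.835 1.893] 5.25 [-0.  -0.4 -2.1] [ 0.04 -0.13  0.04]
```

View pics/g2.png

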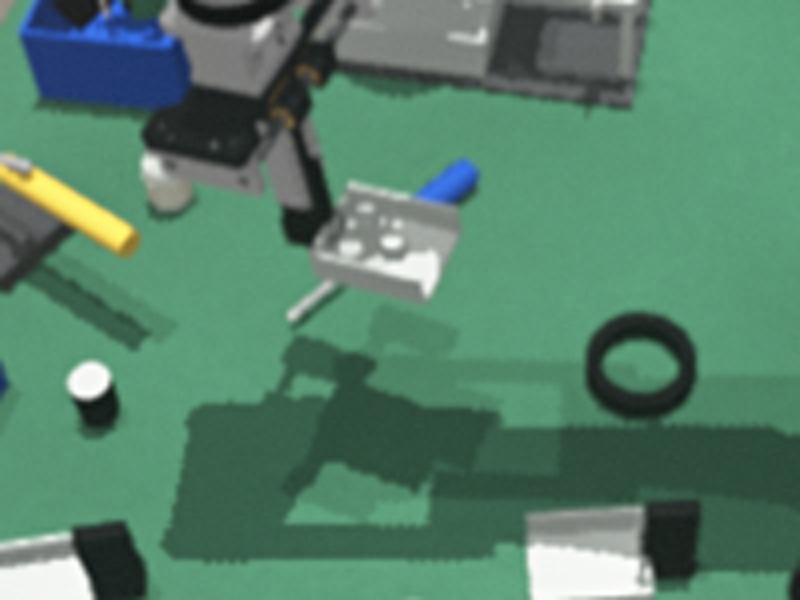

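The scoop is held level with all three knobs in it, and nothing is disturbed. Before tipping I fit a quick arm model from the recorded joint/TCP pairs to check the tip pose is within the joint ranges.

```bash
cat > kin.py <<'E'
from h import *
from scipy.optimize import least_squares
D=[([-1.218,.088,1.372,0,1.684,-.103],[.242,-.493,.2155],[-3.139,0,.456]),
   ([.213,.275,1.343,0,1.535,1.903],[.5869,.1846,.1209],[3.138,.011,-.12]),
   ([.195,.315,1.09,.033,1.835,1.893],[.5905,.1852,.2247],[3.142,.104,-.12])]
def fk(q,k):
    h,L1,L2,Lt,d,a0,e=k
    Rz=lambda a:R.from_euler("z",a);Ry=lambda a:R.from_euler("y",a)
    B=Rz(q[0]);U=B*Ry(q[1]);F=U*Ry(q[2]);W=F*Rz(q[3])*Ry(q[4]);T=W*Rz(q[5]+np.pi/2)
    p=B.apply([a0,d,h])+U.apply([0,0,L1])+F.apply([e,0,L2])+W.apply([0,0,Lt]);return p,T
def fitk(D,k0):
    f=lambda k:np.concatenate([(fk(q,k)[0]-p)/.001 for q,p,_ in D]+[(k-k0)/np.array([.2,.2,.2,.2,.1,.02,.02])])
    r=least_squares(f,k0);return r.x,f(r.x)
K0=np.array([.3,.38,.38,.2,.056,0,0])
E
python3 - <<'E'
from kin import *
for q,p,o in D:
    T=fk(q,K0)[1];print("rot err deg",np.degrees((rpy(o).inv()*T).magnitude()).round(1))
for Lt in(.15,.2,.25):
    k0=K0.copy();k0[3]=Lt;k,r=fitk(D,k0);print(k.round(3),r[:9].round(1))
E
```

```text
rot err deg 0.0
rot err deg 0.0
rot err deg 0.0
[0.067 0.423 0.503 0.263 0.057 0.002 0.066] [ 0.5  0.4 -0.5  0.6  1.1  0.2 -0.3 -1.6  0.4]
[0.068 0.424 0.503 0.264 0.057 0.002 0.067] [ 0.5  0.4 -0.5  0.6  1.1  0.2 -0.3 -1.6  0.4]
[0.069 0.424 0.503 0.265 0.057 0.002 0.067] [ 0.4  0.4 -0.5  0.6  1.1  0.2 -0.3 -1.6  0.4]
```

```bash
python3 - <<'E'
from h import *
o=robot.get_obs()
print(rel(o["tool_pos"],rpy(o["ee_rot"]),[.60,-.03,.30],down(-.2,np.radians(-12))))
E
```

```text
(array([ 0.0273,  0.2125, -0.0794]), array([ 0.74, -5.95,  4.51]))
```

servo_tool(
  commands=[0,0.004,-0.01,0,0,0,0,0.002,0.018,-0.025,0,-1,0.5,0,0.005,0.042,-0.04,0,-2,1,0,0.01,0.072,-0.055,0,-3,1.5,0,0.014,0.105,-0.065,0,-4,2,0,0.018,0.138,-0.075,0,-5,3,0,0.022,0.17,-0.08,0,-6,4,0,0.025,0.194,-0.08,0,-6,4.5,0,0.027,0.208,-0.08,0,-6,4.5,0,0.027,0.213,-0.08,0,-6,4.5,0],
)

```text
time: 6.55
tool_pos: [0.5996, -0.0308, 0.3008]
ee_rot: [3.129, 0.21, -0.2]
wrist_force: [0.1, 0.3, -1.5]
width: 0.0118
finger_force: 30.0
```

```bash
python3 - <<'E'
from kin import *
import pickle
o=robot.get_obs();print(o["tool_pos"].round(4),o["ee_rot"].round(3),o["joint_positions"].round(4),o["time"])
D.append((o["joint_positions"],o["tool_pos"],o["ee_rot"]));pickle.dump(D,open("D.pkl","wb"))
for h in(.1,.2,.3):
    k0=K0.copy();k0[0]=h;k,r=fitk(D,k0);print(k.round(3),r[:12].round(1))
E
```

```text
[ 0.5996 -0.0308  0.3008] [ 3.129  0.21  -0.2  ] [-1.4540e-01  3.7030e-01  8.8000e-01 -9.0000e-04  2.1012e+00  1.6242e+00] 6.55
[ 0.078  0.426  0.506  0.274  0.057 -0.001  0.069] [ 0.2  0.2 -0.3  0.7  0.9 -0.1 -0.6 -1.6  0.8  0.2  0.5 -0.4]
[ 0.08   0.427  0.506  0.276  0.057 -0.001  0.07 ] [ 0.2  0.2 -0.3  0.7  0.8 -0.1 -0.5 -1.6  0.7  0.2  0.5 -0.4]
[ 0.081  0.427  0.505  0.277  0.057 -0.001  0.071] [ 0.2  0.2 -0.3  0.7  0.8 -0.1 -0.5 -1.5  0.7  0.2  0.5 -0.3]
```

```bash
cat >> kin.py <<'E'
import pickle,os
if os.path.exists("D.pkl"): D=pickle.load(open("D.pkl","rb"))
K=fitk(D,K0)[0]
lo=np.array([-3.1,-.76,.27,-1.08,.17,-2.57])+.03;hi=np.array([3.1,2.03,2.55,4.22,2.65,2.57])-.03
F=np.array([.6324,-.1881,.187])
def tippose(psi,th,z=.187,off=.012):
    Rs=R.from_euler("z",psi)*R.from_euler("y",-th)   # scoop attitude, front down
    E=np.array([F[0],F[1],z])+off*np.array([np.cos(psi),np.sin(psi),0])
    return E+Rs.apply([.095,0,.055]),Rs*R.from_euler("x",np.pi)
def ik(p,T,q0):
    f=lambda q:np.r_[(fk(q,K)[0]-p)*10,(T.inv()*fk(q,K)[1]).as_rotvec()*3]
    r=least_squares(f,np.clip(q0,lo+1e-3,hi-1e-3),bounds=(lo,hi));return r.x,np.linalg.norm(r.fun)
E
python3 - <<'E'
from kin import *
q0=np.array(D[-1][0])
for psi in np.radians([-110,-90,-70,-50,-30,-10,4,20,40,60,80,100]):
    q=q0;row=[]
    for th in np.radians(np.arange(-10,76,10)):
        q,e=ik(*tippose(psi,th),q);row.append(round(e,2))
    print(np.degrees(psi).round(),row,q.round(2))
E
```

```text
-110.0 [np.float64(0.97), np.float64(1.1), np.float64(1.24), np.float64(1.36), np.float64(1.41), np.float64(1.4), np.float64(1.41), np.float64(1.52), np.float64(1.77)] [-0.09  0.82  0.31 -1.05  2.14  2.54]
-90.0 [np.float64(0.16), np.float64(0.23), np.float64(0.34), np.float64(0.49), np.float64(0.68), np.float64(0.88), np.float64(1.11), np.float64(1.35), np.float64(1.59)] [-0.04  0.39  0.99 -1.05  1.68  2.54]
-70.0 [np.float64(0.0), np.float64(0.0), np.float64(0.0), np.float64(0.0), np.float64(0.0), np.float64(0.16), np.float64(0.46), np.float64(0.79), np.float64(1.13)] [-0.11  0.02  1.47 -0.88  1.14  2.54]
-50.0 [np.float64(0.0), np.float64(0.0), np.float64(0.0), np.float64(0.0), np.float64(0.0), np.float64(0.0), np.float64(0.0), np.float64(0.14), np.float64(0.51)] [-0.17 -0.14  1.71 -0.86  0.74  2.54]
-30.0 [np.float64(0.02), np.float64(0.0), np.float64(0.0), np.float64(0.0), np.float64(0.0), np.float64(0.0), np.float64(0.0), np.float64(0.0), np.float64(0.0)] [-0.28 -0.23  1.88 -0.7   0.37  2.32]
-10.0 [np.float64(0.04), np.float64(0.0), np.float64(0.0), np.float64(0.0), np.float64
[... 594 characters left out ...]
), np.float64(0.0), np.float64(0.0), np.float64(0.0), np.float64(0.0)] [-0.8   0.14  1.52  1.23  1.48 -0.06]
60.0 [np.float64(0.0), np.float64(0.0), np.float64(0.0), np.float64(0.0), np.float64(0.0), np.float64(0.0), np.float64(0.0), np.float64(0.0), np.float64(0.0)] [-0.79  0.35  1.26  1.2   1.8  -0.13]
80.0 [np.float64(0.0), np.float64(0.0), np.float64(0.0), np.float64(0.0), np.float64(0.0), np.float64(0.0), np.float64(0.0), np.float64(0.0), np.float64(0.0)] [-0.73  0.57  0.96  1.19  2.11 -0.17]
100.0 [np.float64(0.0), np.float64(0.0), np.float64(0.0), np.float64(0.0), np.float64(0.0), np.float64(0.0), np.float64(0.0), np.float64(0.0), np.float64(0.0)] [-0.66  0.79  0.62  1.22  2.4  -0.16]
```

A scoop yaw of about 25° makes the whole tip sequence comfortable, with no joint near a limit. I carry to that pose above the funnel.

```bash
python3 - <<'E'
from kin import *
o=robot.get_obs();p0,r0=o["tool_pos"],rpy(o["ee_rot"])
P,T=tippose(np.radians(25),np.radians(-8),.225)
print(rel(p0,r0,P,T),P)
# joint path check
q=o["joint_positions"];print(ik(P,T,q))
E
```

```text
(array([0.1587, 0.0799, 0.0026]), array([ -5.66,   4.1 , -35.91])) [ 0.73547437 -0.14003563  0.2662433 ]
(array([-0.23235502,  0.74628445,  0.39568313, -0.10055034,  2.10722764,
        0.85534403]), np.float64(5.930854043555433e-09))
```

servo_tool(
  commands=[0.005,0.002,0,-0.17,0.12,-1.1,0,0.016,0.008,0,-0.57,0.41,-3.6,0,0.032,0.016,0,-1.13,0.82,-7.2,0,0.053,0.026,0,-1.9,1.35,-11.9,0,0.075,0.038,0.001,-2.66,1.93,-16.9,0,0.097,0.049,0.002,-3.45,2.5,-21.9,0,0.119,0.06,0.002,-4.25,3.08,-26.9,0,0.138,0.07,0.003,-4.92,3.57,-31.2,0,0.151,0.076,0.003,-5.4,3.9,-34.1,0,0.159,0.08,0.003,-5.66,4.1,-35.9,0],
)

```text
time: 7.8
tool_pos: [0.7365, -0.1389, 0.2653]
ee_rot: [-3.141, 0.14, 0.44]
wrist_force: [-0.4, -0.3, -1.5]
width: 0.0116
finger_force: 30.0
```

```bash
python3 - <<'E'
from kin import *
o=robot.get_obs();p0,r0=o["tool_pos"],rpy(o["ee_rot"]);print(p0,o["ee_rot"],o["time"])
out=[]
for n,x,y,w,h in(("top",290,110,100,150),("side",200,80,100,150)):
    s=snapshot(n);out.append(cv2.resize(s["img"][y:y+h,x:x+w],(400,600),interpolation=cv2.INTER_CUBIC))
cv2.imwrite("pics/p1.png",np.hstack(out))
r0=rpy(o["ee_rot"])
for th,z in((0,.205),(10,.195),(20,.19),(30,.188),(40,.188),(50,.188),(60,.188),(66,.188)):
    print(th,rel(p0,r0,*tippose(np.radians(25),np.radians(th),z)))
E
```

```text
[ 0.73653497 -0.13890369  0.26530936] [-3.1411724   0.13980429  0.43950596] 7.8
0 (array([-0.0074,  0.0006,  0.0064]), array([-0.01,  8.01,  0.18]))
10 (array([-0.019 ,  0.0005,  0.0023]), array([-0.03, 18.01,  0.18]))
20 (array([-0.0336,  0.0005, -0.0042]), array([-0.04, 28.01,  0.18]))
30 (array([-0.0504,  0.0004, -0.0109]), array([-0.06, 38.01,  0.17]))
40 (array([-0.0687,  0.0004, -0.0165]), array([-0.07, 48.01,  0.17]))
50 (array([-0.0877,  0.0003, -0.0188]), array([-0.09, 58.01,  0.17]))
60 (array([-0.1068,  0.0002, -0.0178]), array([-0.11, 68.01,  0.16]))
66 (array([-0.1181,  0.0002, -0.0155]), array([-0.12, 74.01,  0.16]))
```

View pics/p1.png

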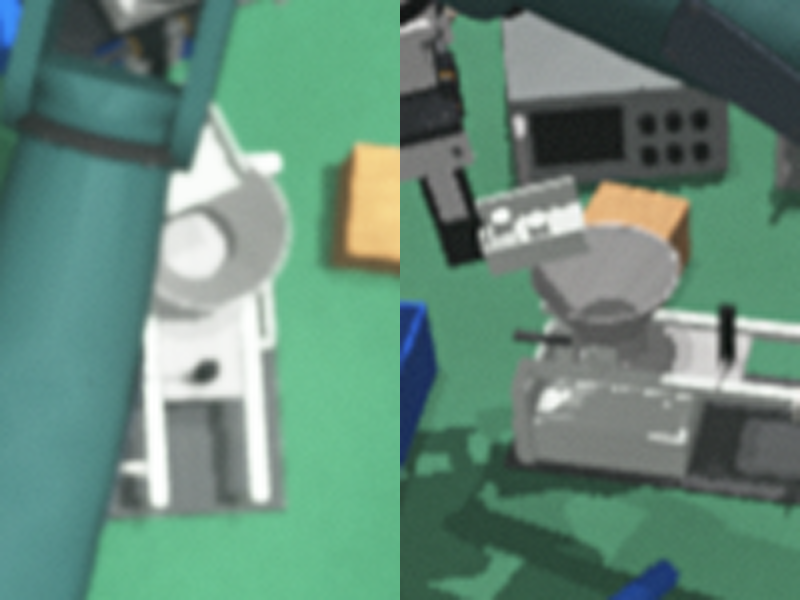

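The scoop is over the rear half of the funnel with the knobs inside. I tip about the edge.

servo_tool(
  commands=[-0.007,0,0.006,0,8,0,0,-0.019,0,0.002,0,18,0,0,-0.034,0,-0.004,0,28,0,0,-0.05,0,-0.011,0,38,0,0,-0.069,0,-0.0165,0,48,0,0,-0.088,0,-0.019,0,58,0,0,-0.107,0,-0.018,0,68,0,0,-0.118,0,-0.0155,0,74,0,0,-0.118,0,-0.0155,0,74,0,0,-0.118,0,-0.0155,0,74,0,0],
)

```text
time: 9.15
tool_pos: [0.6324, -0.1878, 0.2997]
ee_rot: [3.134, -1.152, 0.444]
wrist_force: [0.0, 0.3, -1.0]
width: 0.0121
finger_force: 30.0
```

```bash
python3 - <<'E'
from kin import *
o=robot.get_obs();p0,r0=o["tool_pos"],rpy(o["ee_rot"]);print(p0,o["ee_rot"],o["joint_positions"].round(2),o["time"],o["wrist_force"].round(1))
print(tippose(np.radians(25),np.radians(66),.188)[0])
out=[]
for n,x,y,w,h in(("top",290,110,100,150),("side",200,80,100,150)):
    s=snapshot(n);out.append(cv2.resize(s["img"][y:y+h,x:x+w],(400,600),interpolation=cv2.INTER_CUBIC))
cv2.imwrite("pics/p2.png",np.hstack(out))
E
```

```text
[ 0.63240487 -0.1877926   0.29966573] [ 3.13397191 -1.15169706  0.44440592] [-0.86 -0.03  1.73  1.17  1.27 -0.01] 9.15 [ 0.   0.3 -1. ]
[ 0.63275797 -0.18793307  0.29715733]
```

View pics/p2.png

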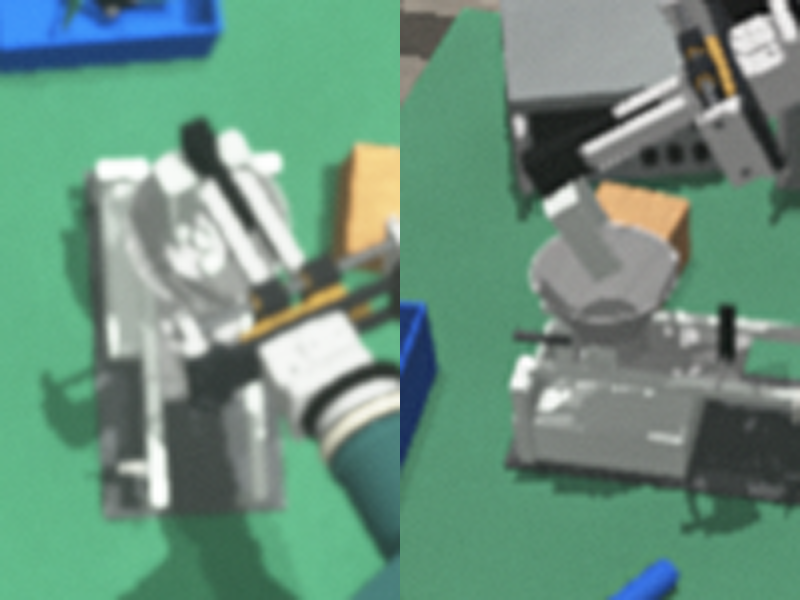

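Knobs show in the throat at about (200,250) in the left crop, and the held weight has dropped by about 0.5 N. I'll retreat upward, un-tip and check with the network.

```bash
python3 - <<'E'
from kin import *
o=robot.get_obs();p0,r0=o["tool_pos"],rpy(o["ee_rot"])
for th,z,off in((66,.215,.012),(50,.235,.012),(30,.25,.012),(10,.26,.0),(0,.265,-.03)):
    print(th,rel(p0,r0,*tippose(np.radians(25),np.radians(th),z,off)))
print(rel(*tippose(np.radians(25),0,.265,-.03),[.60,-.03,.30],down(-.2)))
E
```

```text
66 (array([ 0.0217,  0.0004, -0.0099]), array([-0.  , -0.03,  0.28]))
50 (array([0.0514, 0.0005, 0.0103]), array([  0.03, -16.03,   0.28]))
30 (array([0.0678, 0.0006, 0.0422]), array([  0.08, -36.03,   0.27]))
10 (array([0.0616, 0.0006, 0.0638]), array([  0.13, -56.03,   0.26]))
0 (array([0.0441, 0.0005, 0.0508]), array([  0.16, -66.03,   0.25]))
(array([-0.0275, -0.157 ,  0.02  ]), array([ 0.  , -0.  , 36.46]))
```

servo_tool(
  commands=[0.01,0,-0.005,0,0,0,0,0.022,0,-0.01,0,0,0,0,0.036,0,0,0,-8,0,0,0.051,0,0.01,0,-16,0,0,0.06,0,0.026,0,-26,0,0,0.068,0,0.042,0,-36,0,0,0.065,0,0.053,0,-46,0,0,0.062,0,0.063,0,-56,0,0,0.044,0,0.051,0,-66,0,0,0.044,0,0.051,0,-66,0,0],
)

```text
time: 10.5
tool_pos: [0.6927, -0.1588, 0.3148]
ee_rot: [-3.139, -0.0, 0.439]
wrist_force: [-1.2, 1.1, -1.9]
width: 0.0116
finger_force: 30.0
```

servo_tool(
  commands=[-0.014,-0.04,0.005,0,0,9,0,-0.02,-0.08,0.01,0,0,18,0,-0.024,-0.12,0.016,0,0,27,0,-0.027,-0.157,0.02,0,0,36.5,0,-0.027,-0.157,0.02,0,0,36.5,0,-0.027,-0.157,0.02,0,0,36.5,0],
)

```text
time: 11.25
tool_pos: [0.5996, -0.0308, 0.299]
ee_rot: [-3.141, -0.005, -0.201]
wrist_force: [0.8, 0.3, -1.8]
width: 0.012
finger_force: 30.0
```

```bash
python3 - <<'E'
from kin import *
o=robot.get_obs();p0,r0=o["tool_pos"],rpy(o["ee_rot"]);print(p0,o["ee_rot"],o["joint_positions"].round(2),o["time"],o["wrist_force"].round(2),o["wrist_torque"].round(2))
P=[.592,.187,.15]
print(rel(p0,r0,P,down(-.12)))
for n in("top","side"):
    s=snapshot(n);pickle.dump(s,open(f"{n}1.pkl","wb"));cv2.imwrite(f"pics/{n}1.png",s["img"])
    for k in("knob0","scoop","mark"):
        for d in spotter.trace(k,s)[:6]: print(n,k,round(d["conf"],2),np.round(d["box"],1),d["region"].sum())
    print("throat",proj(s,[F[0],F[1],.107]))
    if n=="top":
        u,v=np.round(proj(s,[F[0],F[1],.107])[0]).astype(int)
        print(s["img"][v-9:v+10,u-11:u+12,1]);print(pickle.load(open("top0.pkl","rb"))["img"][v-9:v+10,u-11:u+12,1])
E
```

```text
[ 0.59956963 -0.03075207  0.29902972] [-3.14079901 -0.00491757 -0.20087723] [-0.15  0.2   1.08  0.    1.85  1.63] 11.25 [ 0.83  0.27 -1.82] [ 0.05  0.01 -0.02]
(array([-0.0516, -0.2117,  0.1489]), array([-0.03, -0.28, -4.63]))
top knob0 0.18 [194.9 132.6   8.5  11.6] 81
top scoop 0.88 [174.9 240.6  21.8  35.4] 583
top scoop 0.77 [273.  172.9  24.8  29.1] 702
top scoop 0.74 [155.5 297.6  38.5  25.6] 587
top scoop 0.59 [143.7 134.8  24.8  33.9] 552
top mark 0.47 [274.2 172.2  28.5  33.4] 693
top mark 0.43 [331.7 162.2  17.2  48.6] 484
throat [[338.53060869 170.32470411]]
[[175 186 189 187 186 183 176 168 162 161 160 153 152 154 153 158 163 168
  167 165 165 163 165]
 [180 188 188 188 187 181 170 163 158 157 154 148 143 136 133 142 154 161
  164 164 163 163 163]
 [183 189 190 188 188 184 187 191 191 192 189 189 174 151 131 127 135 148
  160 165 165 164 164]
 [188 191 190 192 197 207 220 227 228 228 228 228 219 192 157 135 127 134
  147 159 162 165 163]
 [190 191 190 198 219 232 238 240 239 238 239 240 239 230 204 169 137 124
  133 150 159 164 165]
 [188 190 188 205 233 243 245 245 243 2
[... 2734 characters left out ...]
3 241 239 229 199
  172 160 160 163 162]
 [183 186 189 200 219 233 241 243 242 242 240 241 242 241 240 233 216 185
  170 167 165 164 163]
 [184 183 185 189 198 218 230 237 240 239 239 239 239 238 233 219 193 174
  170 167 166 165 164]
 [185 182 183 184 187 195 209 220 228 229 231 231 230 227 218 196 178 171
  165 168 166 168 167]
 [187 184 184 182 184 184 189 194 201 206 210 210 203 200 193 181 172 169
  168 166 167 168 167]]
side scoop 0.86 [238.6 143.2  39.8  37.2] 803
side scoop 0.85 [141.4 310.9  45.   34.8] 1035
side scoop 0.82 [341.9 313.5  31.3  55. ] 1108
side scoop 0.76 [283.5 306.   43.9  27.4] 1017
side scoop 0.38 [223.3 134.5  89.5  76.1] 3116
throat [[252.58365315 162.79111961]]
```

The throat patch shows three bright, separate knob tops and none are detected in the scoop, so all three went in. I set the scoop back where it was.

servo_tool(
  commands=[-0.018,-0.06,0,0,0,-1.5,0,-0.034,-0.12,0,0,0,-3,0,-0.046,-0.18,0.01,0,0,-4.6,0,-0.052,-0.212,0.05,0,0,-4.6,0,-0.052,-0.212,0.1,0,0,-4.6,0,-0.052,-0.212,0.15,0,0,-4.6,0,-0.052,-0.212,0.19,0,0,-4.6,0,-0.052,-0.212,0.222,0,0,-4.6,0,-0.052,-0.212,0.236,0,0,-4.6,0,-0.052,-0.212,0.236,0,0,-4.6,0],
)

```text
time: 12.9
tool_pos: [0.5906, 0.1878, 0.0605]
ee_rot: [3.141, 0.001, -0.12]
wrist_force: [-0.5, -0.9, -0.6]
width: 0.0116
finger_force: 30.0
```

servo_tool(
  commands=[0,0,0.002,0,0,0,0,0,0,0.004,0,0,0,0,0,0,0.005,0,0,0,0,0,0,0.005,0,0,0,0],
)

```text
time: 13.4
tool_pos: [0.5911, 0.1879, 0.0566]
ee_rot: [3.141, -0.001, -0.12]
wrist_force: [-0.3, 0.5, -1.3]
width: 0.0118
finger_force: 30.0
```

servo_tool(
  commands=[0,0,0.001,0,0,0,0,0,0,0.002,0,0,0,0,0,0,0.002,0,0,0,0],
)

```text
time: 13.78
tool_pos: [0.5913, 0.188, 0.0552]
ee_rot: [3.141, -0.002, -0.12]
wrist_force: [-0.7, -0.3, 3.3]
width: 0.012
finger_force: 30.0
```

Contact with the bench (about 3 N). I release, rise and compute the gate approach.

servo_tool(
  commands=[0,0,0,0,0,0,0.05,0,0,0,0,0,0,0.05,0,0,0,0,0,0,0.05,0,0,-0.01,0,0,0,0.05,0,0,-0.05,0,0,0,0.05,0,0,-0.1,0,0,0,0.05,0,0,-0.16,0,0,0,0.05,0,0,-0.2,0,0,0,0.05,0,0,-0.2,0,0,0,0.05],
)

```text
time: 14.9
tool_pos: [0.5927, 0.1885, 0.2605]
ee_rot: [-3.138, -0.011, -0.12]
wrist_force: [0.2, -0.4, 0.3]
width: 0.0498
finger_force: 0.0
```

```bash
python3 - <<'E'
from kin import *
from fit import place
H=[.6324,-.1881,.0622]
o=robot.get_obs();p0,r0=o["tool_pos"],rpy(o["ee_rot"]);print(p0,o["ee_rot"],o["time"],o["width"])
P=place(H,[-.105,0,.23])[0];print(P,rel(p0,r0,P,down(H[2]+np.pi/2)))
s=snapshot("side");t=snapshot("top")
for n,i in(("side",s),("top",t)):
    print(proj(i,[.537,.194,.013]))
    for d in spotter.trace("scoop",i)[:5]: print(n,round(d["conf"],2),np.round(d["box"],1),np.argwhere(d["region"]).mean(0)[::-1].round(1),d["region"].sum())
E
```

```text
[0.59269488 0.18845127 0.26051939] [-3.13834833 -0.0110874  -0.12036729] 14.9 0.049753476692214804
[ 0.52760305 -0.19462679  0.23      ] (array([-0.019 ,  0.3882,  0.0291]), array([   0.42,   -0.63, -100.46]))
[[248.96736009 276.23639622]]
side 0.94 [342.7 315.5  29.9  56.8] [356.7 345.7] 1099
side 0.69 [142.3 308.1  45.2  36.9] [163.  325.5] 1046
side 0.65 [282.  303.2  45.6  28.6] [301.5 318.8] 1005
side 0.65 [259.4 157.4  31.7  20.6] [273.8 167.6] 389
side 0.61 [225.9 258.2  37.4  33.5] [243.4 274.3] 826
[[218.03595488 202.97075182]]
top 0.89 [144.  136.7  22.1  29. ] [154.9 148.7] 421
top 0.87 [175.  241.8  15.9  35. ] [183.2 257.5] 491
top 0.8 [154.3 294.5  38.3  25.8] [171.8 306. ] 526
top 0.79 [206.1 187.6  15.6  17.7] [213.8 200.2] 291
```

The scoop is flat at its old spot (side centroid (243.4,274.3) against (243.8,273.9) before). I move over the post.

servo_tool(
  commands=[-0.019,0.388,0.029,0,0,-100.5,0.036,-0.019,0.388,0.029,0,0,-100.5,0.036,-0.019,0.388,0.029,0,0,-100.5,0.036,-0.019,0.388,0.029,0,0,-100.5,0.036,-0.019,0.388,0.029,0,0,-100.5,0.036,-0.019,0.388,0.029,0,0,-100.5,0.036,-0.019,0.388,0.029,0,0,-100.5,0.036,-0.019,0.388,0.029,0,0,-100.5,0.036,-0.019,0.388,0.029,0,0,-100.5,0.036,-0.019,0.388,0.029,0,0,-100.5,0.036],
)

```text
time: 16.35
tool_pos: [0.5244, -0.1948, 0.2227]
ee_rot: [-3.138, -0.002, 1.638]
wrist_force: [-0.4, -0.3, 0.5]
width: 0.0364
finger_force: 0.0
```

```bash
python3 - <<'E'
from kin import *
from fit import place
H=[.6324,-.1881,.0622]
o=robot.get_obs();p0,r0=o["tool_pos"],rpy(o["ee_rot"]);print(p0,o["ee_rot"],o["time"],o["width"])
P=place(H,[-.105,0,.18])[0];print(P,rel(p0,r0,P,down(H[2]+np.pi/2)))
E
```

```text
[ 0.52436168 -0.19476474  0.22268638] [-3.13802987e+00 -1.93076896e-03  1.63810437e+00] 16.35 0.036408390126387795
[ 0.52760305 -0.19462679  0.18      ] (array([-0.0002,  0.0034,  0.0427]), array([-0.2 , -0.11,  0.29]))
```

servo_tool(
  commands=[0,0.003,0.02,0,0,0,0.036,0,0.003,0.04,0,0,0,0.036,0,0.003,0.04,0,0,0,0.036,0,0.003,0.04,0,0,0,0.036,0,0.003,0.04,0,0,0,0.036],
)

```text
time: 16.98
tool_pos: [0.5288, -0.1949, 0.1863]
ee_rot: [3.14, 0.001, 1.634]
wrist_force: [-0.3, -0.5, 0.1]
width: 0.036
finger_force: 0.0
```

```bash
python3 - <<'E'
from kin import *
from fit import place
H=[.6324,-.1881,.0622]
o=robot.get_obs();p0,r0=o["tool_pos"],rpy(o["ee_rot"]);print(p0,o["ee_rot"],o["time"],o["width"])
P=place(H,[-.105,0,.127])[0];print(P,rel(p0,r0,P,down(H[2]+np.pi/2)))
s=snapshot("side");t=snapshot("top")
out=[cv2.resize(i["img"][y:y+h,x:x+w],(400,400),interpolation=cv2.INTER_CUBIC) for i,x,y,w,h in((t,310,170,50,50),(s,250,130,50,50))]
cv2.imwrite("pics/pre.png",np.hstack(out))
# dark post pixels in side view below the fingers
sub=s["img"][150:185,265:300].max(2);print(sub)
for n,q in(("posttop",[-.102,0,.148]),("postbot",[-.102,0,.1])): print(n,proj(s,place(H,q)))
print("tip mid",proj(s,p0-[0,0,.011]))
E
```

```text
[ 0.52879631 -0.19494084  0.18628293] [3.13973687e+00 1.23496661e-03 1.63365458e+00] 16.975 0.03595936941400958
[ 0.52760305 -0.19462679  0.127     ] (array([ 0.0005, -0.0013,  0.0593]), array([0.11, 0.07, 0.04]))
[[140 130 117 ... 147 151 148]
 [133 122 110 ... 148 150 148]
 [128 128 122 ... 147 147 149]
 ...
 [135 140 137 ...  88 101 109]
 [129 129 129 ...  80 106 108]
 [128 130 131 ...  74 103 105]]
posttop [[281.89746814 157.06572048]]
postbot [[282.00312442 167.75181913]]
tip mid [[282.40794907 150.72304188]]
```

servo_tool(
  commands=[0,-0.001,0.015,0,0,0,0.036,0,-0.001,0.03,0,0,0,0.036,0,-0.001,0.045,0,0,0,0.036,0,-0.001,0.059,0,0,0,0.036,0,-0.001,0.059,0,0,0,0.036],
)

```text
time: 17.7
tool_pos: [0.5265, -0.1943, 0.1243]
ee_rot: [-3.139, -0.001, 1.634]
wrist_force: [0.3, 0.3, -0.1]
width: 0.0362
finger_force: 0.0
```

servo_tool(
  commands=[0,0,0,0,0,0,0,0,0,0,0,0,0,0,0,0,0,0,0,0,0,0,0,0,0,0,0,0,0,0,0,0,0,0,0],
)

```text
time: 18.32
tool_pos: [0.5291, -0.195, 0.1273]
ee_rot: [3.137, 0.002, 1.634]
wrist_force: [4.8, 0.5, -1.2]
width: 0.0137
finger_force: 30.0
```

servo_tool(
  commands=[0,-0.008,0,0,0,0,0,0,-0.02,0,0,0,0,0,0,-0.032,0,0,0,0,0,0,-0.044,0,0,0,0,0,0,-0.054,0,0,0,0,0,0,-0.06,0,0,0,0,0,0,-0.06,0,0,0,0,0,0,-0.06,0,0,0,0,0],
)

```text
time: 19.32
tool_pos: [0.4698, -0.1987, 0.1272]
ee_rot: [3.135, 0.002, 1.634]
wrist_force: [7.9, 0.5, -2.2]
width: 0.0137
finger_force: 30.0
```

```bash
python3 - <<'E'
from kin import *
from fit import place
H=[.6324,-.1881,.0622]
o=robot.get_obs();p0=o["tool_pos"];print(p0,o["ee_rot"],o["time"],o["width"],o["wrist_force"].round(1))
c,s_=np.cos(H[2]),np.sin(H[2]);d=p0-[H[0],H[1],0];print("hopper frame tcp",c*d[0]+s_*d[1],-s_*d[0]+c*d[1])
A=np.mean([snapshot("side")["img"].astype(float) for _ in range(4)],0);s=snapshot("side");B=np.mean([snapshot("top")["img"].astype(float) for _ in range(4)],0);t=snapshot("top")
pickle.dump((A,B,s,t),open("avg1.pkl","wb"))
for nm,i in(("side",s),("top",t)):
  for k in("gate_pointer","mark","knob0"):
    for dd in spotter.trace(k,i)[:3]: print(nm,k,round(dd["conf"],2),np.round(dd["box"],1),dd["region"].sum())
im1=cv2.resize(A[150:200,270:320].clip(0,255).astype(np.uint8),(400,400),interpolation=cv2.INTER_CUBIC)
im2=cv2.resize(B[190:250,305:365].clip(0,255).astype(np.uint8),(400,400),interpolation=cv2.INTER_CUBIC)
cv2.imwrite("pics/last.png",np.hstack([im1,im2]))
xm=-.171
for nm,i in(("side",s),("top",t)):
  print(nm,"blade top ends/bottom",proj(i,place(H,[[xm,.05,.115],[xm,.07,.115],[xm,.06,.084],[-.162,.046,.1],[-.2,.039,.098]])).round(1).tolist())
E
```

```text
[ 0.46981026 -0.19865249  0.12723411] [3.13540053e+00 1.57497677e-03 1.63409943e+00] 19.325 0.01369954789166557 [ 7.9  0.5 -2.2]
hopper frame tcp -0.16293126450593015 -0.0004255237471518739Traceback (most recent call last):
  File "<stdin>", line 10, in <module>
ValueError: only the last four pictures can be asked about
```

```bash
python3 - <<'E'
from kin import *
from fit import place
H=[.6324,-.1881,.0622]
A,B,_,_=pickle.load(open("avg1.pkl","rb"));s=snapshot("side");t=snapshot("top")
for nm,i in(("side",s),("top",t)):
  for k in("gate_pointer","mark","knob0"):
    for dd in spotter.trace(k,i)[:3]: print(nm,k,round(dd["conf"],2),np.round(dd["box"],1),dd["region"].sum())
S0=pickle.load(open("side0.pkl","rb"))["img"].astype(float);T0=pickle.load(open("top0.pkl","rb"))["img"].astype(float)
def c(I,x,y,w,h): return cv2.resize(I[y:y+h,x:x+w].clip(0,255).astype(np.uint8),(400,300),interpolation=cv2.INTER_CUBIC)
a=(280,160,40,30);b=(310,205,40,30)
cv2.imwrite("pics/last.png",np.vstack([np.hstack([c(A,*a),c(B,*b)]),np.hstack([c(S0,*a),c(T0,*b)])]))
for xm in(-.165,-.171):
 for nm,i in(("side",s),("top",t)):
  print(nm,xm,"blade top ends/bottom; pointer; rail end",proj(i,place(H,[[xm,.05,.115],[xm,.07,.115],[xm,.06,.084],[-.162,.046,.1],[-.162,.01,.1],[-.2,.039,.098]])).round(1).tolist())
E
```

```text
side gate_pointer 0.95 [260.3 155.8  42.1  21.8] 510
side gate_pointer 0.59 [241.3 220.   26.5  27.1] 270
top gate_pointer 0.53 [331.  184.5  12.9  30.7] 183
side -0.165 blade top ends/bottom; pointer; rail end [[298.2, 176.9], [297.3, 181.2], [297.5, 185.7], [297.4, 179.2], [299.0, 171.8], [309.1, 179.6]]
top -0.165 blade top ends/bottom; pointer; rail end [[326.0, 223.8], [319.5, 224.1], [321.8, 224.8], [326.8, 223.2], [338.4, 222.6], [329.7, 235.4]]
side -0.171 blade top ends/bottom; pointer; rail end [[300.0, 177.1], [299.1, 181.4], [299.3, 185.9], [297.4, 179.2], [299.0, 171.8], [309.1, 179.6]]
top -0.171 blade top ends/bottom; pointer; rail end [[326.1, 225.8], [319.6, 226.1], [321.9, 226.7], [326.8, 223.2], [338.4, 222.6], [329.7, 235.4]]
```

View pics/last.png

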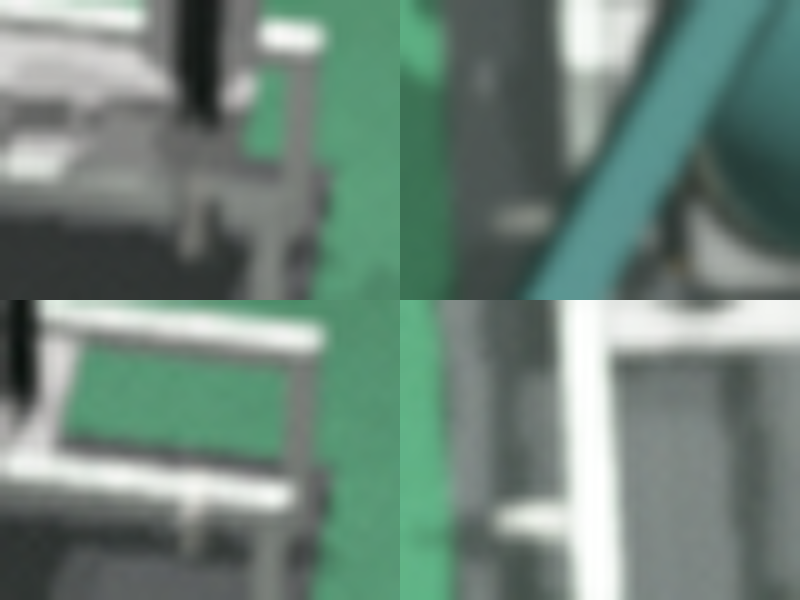

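This last picture shows, in the left crops, the blade as a bright strip at about px x=299, rows 176–185. The post is dark at about px x=299.5, above row 172. Sub-pixel numbers for both come next, taken from one camera so its calibration error cancels.

```bash
cat > gm.py <<'E'
from kin import *
from fit import place
H=[.6324,-.1881,.0622]
def rowc(s,x,ys,zs,half,rows):
    "row-wise centre column of the projected box"
    k=20;P=[[x+a,b,c] for a in(-half,half) for b in ys for c in zs]
    uv=((proj(s,place(H,P))-[250,140])*k).astype(np.float32)
    m=np.zeros((80*k,80*k),np.uint8);cv2.fillConvexPoly(m,cv2.convexHull(uv).astype(int),1)
    out=[]
    for r in rows:
        b=m[int((r-140-.5)*k):int((r-140+.5)*k)];c=np.nonzero(b)[1];out.append(c.mean()/k+250 if len(c) else np.nan)
    return np.array(out)
E
python3 - <<'E'
from gm import *
A,B,_,_=pickle.load(open("avg1.pkl","rb"));s=pickle.load(open("side0.pkl","rb"));S0=s["img"].astype(float)
np.set_printoptions(linewidth=200)
print("blade side0 G cols 293-305");print(np.c_[np.arange(173,189),S0[173:189,293:306].mean(2).round()].astype(int))
print("blade A");print(np.c_[np.arange(173,189),A[173:189,293:306].mean(2).round()].astype(int))
print("post A cols 292-308");print(np.c_[np.arange(160,176),A[160:176,292:309].mean(2).round()].astype(int))
print("post side0 cols 275-290");print(np.c_[np.arange(154,174),S0[154:174,275:291].mean(2).round()].astype(int))
r=np.arange(177,188)
for x in(-.165,-.171): print(x,rowc(s,x,(.05,.07),(.084,.115),.0015,r).round(2))
r=np.arange(160,175)
for x in(-.157,-.163): print(x,rowc(s,x,(-.007,.007),(.092,.148),.007,r).round(2))
print(-.102,rowc(s,-.102,(-.007,.007),(.092,.148),.007,np.arange(156,172)).round(2))
E
```

```text
blade side0 G cols 293-305
[[173 114 116 115 114 113 119 121 118 120 118 119 120 118]
 [174 101 104 101 100 106 114 113 109 111 112 114 116 117]
 [175 112 108 103  95  96 103 102  97  98  95 101 104 108]
 [176 178 169 156 138 127 132 129 123 110 105 102  99  97]
 [177 232 226 217 208 202 205 206 198 181 172 159 148 136]
 [178 218 224 229 231 232 239 241 236 229 226 219 213 207]
 [179 159 172 188 194 201 221 231 218 216 224 225 231 234]
 [180 119 124 129 133 146 184 197 177 165 170 180 190 197]
 [181 101 105 103 107 125 159 159 134 119 121 127 132 135]
 [182  74  76  84  89 109 125 121 104  93  96 106 106 112]
 [183  57  56  68  72  79 103 104  85  68  72  82  90 104]
 [184  61  61  60  64  70  98  95  75  61  58  66  78 101]
 [185  76  76  78  74  77  89  84  70  60  61  62  70  99]
 [186  94  94  93  92  88  87  81  78  76  78  74  83 107]
 [187  98  95  95  95  93  95  92  92  93  92  90  96 112]
 [188  95  95  95  94  95  94  95  95  95  96  93  96 113]]
blade A
[[173 132 130 117 106 102  98  96  87  89  98 105 112 120]
 [174 132 129 116 106 104 103 102 102 103 104 104 112 120]
 [
[... 3311 characters left out ...]
109 156 178 170 138 119 118 120 119]
 [172 201 203 204 200 182 164 137 149 185 190 166 129 112 110 114 117]
 [173 206 205 207 207 195 169 162 186 202 200 161 119 103  97 103 109]]
-0.165 [298.14 298.05 297.92 297.79 297.67 297.61 297.59 297.52 297.4  297.28 297.16]
-0.171 [299.95 299.88 299.75 299.62 299.49 299.42 299.39 299.34 299.23 299.1  298.99]
-0.157 [298.31 298.26 298.23 298.19 298.16 298.14 298.1  298.08 298.04 298.02 297.97 297.89 297.76 298.27    nan]
-0.163 [300.12 300.06 300.02 299.99 299.95 299.91 299.89 299.85 299.82 299.77 299.74 299.66 299.54 299.8     nan]
-0.102 [281.95 282.01 281.88 281.85 281.87 281.88 281.88 281.91 281.92 281.92 281.94 281.95 281.95 281.88 281.77 282.12]
```

servo_tool(
  commands=[0,-0.003,0,0,0,0,0,0,-0.006,0,0,0,0,0,0,-0.006,0,0,0,0,0,0,-0.006,0,0,0,0,0],
)

```text
time: 20.72
tool_pos: [0.464, -0.199, 0.1273]
ee_rot: [3.135, 0.002, 1.634]
wrist_force: [7.5, 0.2, -3.2]
width: 0.0139
finger_force: 30.0
```

```bash
python3 - <<'E'
from gm import *
np.set_printoptions(linewidth=200)
o=robot.get_obs();p0=o["tool_pos"];print(p0,o["time"],o["width"],o["wrist_force"].round(1))
c,s_=np.cos(H[2]),np.sin(H[2]);d=p0-[H[0],H[1],0];print("hopper frame tcp",c*d[0]+s_*d[1],-s_*d[0]+c*d[1])
A=np.mean([snapshot("side")["img"].astype(float) for _ in range(6)],0)
print("blade A");print(np.c_[np.arange(180,187),A[180:187,293:306].mean(2).round()].astype(int))
print("post A cols 294-308");print(np.c_[np.arange(164,176),A[164:176,294:309].mean(2).round()].astype(int))
t=pickle.load(open("top0.pkl","rb"));T0=t["img"].astype(float).mean(2)
print("blade top0 rows 220-232 cols 318-327");print(np.c_[np.arange(220,233),T0[220:233,318:328].round()].astype(int))
print("post top0 rows 194-212, cols 334-349");print(np.c_[np.arange(194,212),T0[194:212,334:350].round()].astype(int))
print("rail ends cols 327-333 / 352-358 rows 230-241");print(np.c_[np.arange(230,242),T0[230:242,327:334].round(),T0[230:242,352:359].round()].astype(int))
f=lambda q:proj(t,place(H,q)).round(2).tolist()
print("blade x=-.169",f([[-.1705,.06,.115],[-.1675,.06,.115],[-.1705,.06,.09]]))
print("post far top edge",f([[-.095,-.007,.148],[-.095,.007,.148]]),"near bottom",f([[-.109,-.007,.092]]))
print("rail ends",f([[-.2,.039,.098],[-.2,-.039,.098],[-.2,.039,.088]]))
E
```

```text
[ 0.46397336 -0.19904156  0.12726052] 20.725 0.013888113200358002 [ 7.5  0.2 -3.2]
hopper frame tcp -0.16878106128487527 -0.00045102079811916267
blade A
[[180 124 126 128 124 114 110 117 104  97 116 130 130 130]
 [181 107 110 111 111 103 104 110  91  80 109 125 126 127]
 [182  78  81  89  91  87 100 108  87  73  94 111 115 120]
 [183  55  57  66  71  77 102 108  85  65  72  87  94 110]
 [184  52  51  53  55  70 101 102  80  60  57  66  78 104]
 [185  53  52  52  51  61  85  84  69  58  52  53  65 102]
 [186  53  53  52  50  52  62  62  57  54  52  49  63 106]]
post A cols 294-308
[[164 167 151 130 119 102  62  33  27  28  55 102 120 124 152 200]
 [165 200 174 140 121 101  62  32  26  29  54 102 121 124 128 142]
 [166 210 195 164 134 105  62  31  26  28  55 101 125 133 130 124]
 [167 209 206 188 158 120  70  34  25  27  55 107 143 157 143 127]
 [168 192 196 188 177 153  97  43  26  28  62 125 168 176 149 126]
 [169 155 157 159 173 171 117  52  27  29  70 141 176 176 145 124]
 [170 120 115 118 143 147 104  52  33  30  64 127 154 152 133 124]
 [171 122 116 113 113 109  79  52  45  37  5
[... 2574 characters left out ...]
50 231 170 136 157 207 236 239 223 173 138]
 [235 166 223 243 241 217 164 133 139 168 191 194 179 149 134]
 [236 144 184 209 208 181 149 131 128 137 145 145 141 133 129]
 [237 130 148 158 157 147 133 128 131 132 131 129 129 129 129]
 [238 131 140 145 141 135 129 130 137 135 136 136 136 134 135]
 [239 135 144 145 144 137 134 133 142 142 144 143 141 143 143]
 [240 137 143 145 143 141 139 138 142 144 144 147 145 145 145]
 [241 139 143 143 142 141 142 141 144 143 144 144 145 144 146]]
blade x=-.169 [[322.87, 225.76], [322.81, 224.78], [322.1, 226.4]]
post far top edge [[344.6, 198.76], [339.98, 198.98]] near bottom [[342.41, 205.58]]
rail ends [[329.69, 235.4], [354.82, 234.1], [329.34, 235.59]]
```

```bash
python3 - <<'E'
from gm import *
np.set_printoptions(linewidth=220)
A1=pickle.load(open("avg1.pkl","rb"))[0]
fr=[snapshot("side")for _ in range(6)];s=fr[-1];A2=np.mean([f["img"].astype(float) for f in fr],0);pickle.dump(A2,open("A2.pkl","wb"))
print("diff A2-A1, cols 292-308");print(np.c_[np.arange(168,186),(A2-A1)[168:186,292:309].mean(2).round()].astype(int))
f=lambda q:proj(s,place(H,q)).round(2).tolist()
print("pointer y .02 .035 .046 at -.163",f([[-.163,y,.1] for y in(.01,.02,.035,.046)]))
print("pointer at -.169",f([[-.169,y,.1] for y in(.01,.02,.035,.046)]))
S0=pickle.load(open("side0.pkl","rb"))["img"].astype(float).mean(2)
print("near rail end rows 174-184 cols 304-314");print(np.c_[np.arange(174,185),S0[174:185,304:315].round()].astype(int))
print("far rail end rows 158-168 cols 306-318");print(np.c_[np.arange(158,169),S0[158:169,306:319].round()].astype(int))
print("rail ends pred",f([[-.2,.039,.098],[-.2,.045,.098],[-.2,-.039,.098],[-.2,-.033,.098]]))
E
```

```text
diff A2-A1, cols 292-308
[[ 168    1    0   -2    3   19   62   98   66   21  -27  -92 -103  -64    3   46   28    2]
 [ 169   10    1    1   -2    9   59  108   85   27  -34 -108 -107  -42   23   52   27    1]
 [ 170   14    7    7    2    5   46   86   65   22  -25  -95  -88  -21   23   32   16    1]
 [ 171   -3    6   10    6    7   27   46   24   11   -6  -56  -53  -18   -1    2    0    0]
 [ 172   -5    1    4    9   18   21   19    2    5    0  -34  -33  -16  -14   -6   -2    1]
 [ 173   -2    0    1   15   24   14    5   -2    2   -1  -17  -19  -13  -14   -6   -1   -1]
 [ 174   -1    0    2   16   23   11    2    0   -2   -2   -3   -2   -8  -13   -7   -1   -1]
 [ 175    0    0    1    9   20   12    3    2   -3   -1    0    2   -2   -9   -5   -1    0]
 [ 176    0    0   -2    7   14   12    5    0   -4   -1   -1    3    3    1   -1    0    0]
 [ 177    0   -1    0    6    9   12    9    3   -2   -1    0    3    4    2    0    0    0]
 [ 178    0    0    0    6    7   12   13    4   -1   -1    0    0    0    1    0    0   -1]
 [ 179    1   -1    2    5    6    9    8    3   -1 
[... 1472 characters left out ...]
 114 112 109 107 107]
 [159 114 112 113 112 112 111 114 113 114 112 112 112 112]
 [160 112 111 110 108 110 111 111 113 113 112 112 110 110]
 [161 145 138 131 127 124 120 112 110 112 111 112 114 111]
 [162 208 206 200 192 183 165 134 114 112 111 114 114 113]
 [163 233 237 240 236 229 205 155 116 113 113 113 113 113]
 [164 196 208 214 218 215 194 146 117 113 112 115 114 112]
 [165 134 136 143 152 154 140 121 115 114 115 115 115 116]
 [166 117 117 115 122 121 116 114 114 114 116 116 116 115]
 [167 119 116 118 121 120 116 114 116 116 115 116 115 115]
 [168 117 117 122 121 120 117 117 115 117 115 116 117 115]]
rail ends pred [[309.06, 179.56], [308.81, 180.82], [312.16, 163.78], [311.93, 164.96]]
```

The estimates agree. Relative to the rails and post, the mark is at hopper x ≈ -169.7 mm, and the gripped post is now at ≈ -170 mm. I check that the throat emptied.

```bash
python3 - <<'E'
from gm import *
np.set_printoptions(linewidth=220)
fr=[snapshot(n) for n in("top","top","side")];t=fr[0]
u,v=np.round(proj(t,[F[0],F[1],.107])[0]).astype(int)
B=np.mean([f["img"].astype(float) for f in fr[:2]],0).mean(2);print(u,v);print(B[v-11:v+12,u-13:u+14].round().astype(int))
for n,f in(("top",fr[0]),("side",fr[2])):
    for k in("knob0","catch_box"):
        try:
            for d in spotter.trace(k,f)[:4]: print(n,k,round(d["conf"],2),np.round(d["box"],1))
        except Exception as e: print(k,e)
print(proj(t,[F[0],F[1],.01]),robot.get_obs()["time"])
E
```

```text
339 170
[[184 184 184 184 184 183 182 183 182 181 180 178 176 174 171 171 169 167 166 165 164 163 161 161 160 160 159]
 [184 184 185 184 186 185 183 183 179 175 173 174 172 168 164 166 165 164 164 164 162 162 162 161 161 159 160]
 [185 185 186 187 186 185 185 180 174 164 160 162 161 156 152 150 151 155 162 162 162 162 160 160 159 159 159]
 [185 185 186 186 186 186 183 176 163 157 154 159 162 161 149 140 135 142 152 158 160 162 160 160 158 158 159]
 [185 186 187 188 185 184 178 170 166 170 174 178 186 185 174 162 155 148 143 147 154 160 161 160 160 158 158]
 [185 188 187 187 186 180 171 170 178 189 196 198 202 202 198 194 194 190 168 147 146 155 160 160 160 159 158]
 [186 188 188 188 184 177 168 170 183 193 198 201 204 205 206 210 223 228 211 174 147 147 156 160 160 160 158]
 [187 188 189 189 184 175 172 172 177 180 187 190 194 198 204 212 228 238 236 211 164 143 151 159 160 159 159]
 [188 188 189 192 193 192 190 185 177 174 173 176 179 187 197 205 221 236 242 233 193 149 147 156 159 158 158]
 [188 189 190 197 213 224 226 214 190 174 169 169 171 178 185 190 203 229 243 243 226 172 142
[... 931 characters left out ...]
 202 204 202 224 238 241 232 206 179 169 171 187 203 199 181 168 164 161 161 161 160]
 [199 188 182 180 181 182 184 184 181 188 201 209 202 192 179 169 166 174 180 176 168 164 162 162 162 161 160]
 [198 192 186 180 180 180 180 179 176 175 176 179 182 180 172 167 166 167 168 167 164 162 164 164 162 163 162]
 [187 193 191 186 182 178 178 177 176 176 174 173 173 173 170 167 168 168 168 165 164 163 163 163 164 163 162]
 [180 192 204 204 195 184 181 178 178 174 175 173 172 171 169 169 167 168 169 166 165 163 163 163 164 165 168]]
top catch_box 0.56 [312.5 143.9  53.3  94.5]
side knob0 0.68 [262.8 158.9  42.7  20.5]
side catch_box 0.93 [230.3 133.6  82.3  72.6]
[[334.82851104 175.80925423]] 21.675
```

The throat now shows the box floor, and none of the three earlier knob spots is occupied, so the knobs have dropped. The gate is held at the mark, and I hand in.

```bash
python3 -c "
from bench import close_job,robot
o=robot.get_obs();print(o['tool_pos'].round(4),o['width'],o['finger_force']);print(close_job())"
```

```text
[ 0.464  -0.199   0.1272] 0.013709586409840461 30.004891455173492
the job is handed in; nothing more can be done
None
```

I handed the job in at about 22 s: all three knobs are out of the throat with the gate open, the scoop is back flat in its old spot, and the gripper is still holding the gate at the mark to within about 1 mm by my estimate. I inferred the drop from the emptied throat and did not see the knobs in the box.

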